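# Set the sliding lids of the fittings box

### The arm

A 6-joint arm with a two-finger parallel gripper is mounted at the origin on a cart in front of the work surface, level with it; the furniture and walls round the work are solid. World frame = base frame: x ahead of the robot, y to its left, z up, the work surface at z = 0. Lengths are in mm, angles in degrees, forces in N, time in s.
With the tool pointing down it reaches from about 325 to 775 mm from the base axis. Payload 9.3 kg.
Tool frame: the origin (TCP) lies at the very end of the fingers, on their centre line; the grasp point (between the pads) lies behind it (ctrl.grip_point_offset is the z of the grasp point in the tool frame, in mm); z points along the fingers, y is the line along which they close (so a half turn about z gives the same grasp; the last joint's range is limited). The gripper opens to 85 mm and grips with 20 to 120 N. Pads are 22 mm wide; open, the fingers measure 114 mm over their backs; the gripper's body (76 mm by 85 mm) begins 54 mm behind the grasp point. The pads swing forward as they close: fully open they stand 13 mm farther back than shut.
Start: joints at [-75.149, 14.817, 1.232, 76.415, 0, 81.257], TCP at [220.136, -504.021, 231.279] pointing down, gripper open.
Joint ranges: [-174.27, 174.27], [-52.1, 104.24], [-59.71, 78.15], [-110.17, 111.67], [-87.03, 83.33], [-180, 180]. Speed limits (degrees/s): [127.2, 127.2, 159.86, 180, 180, 180].

### API

Orientations are given as [roll, pitch, yaw] about the fixed x, y, z axes, in that order (R = Rz(yaw) Ry(pitch) Rx(roll)).
In Python, from plant import ctrl gives the robot as it stands.
- The arm moves only by the shell command python3 -m pendant 'ROWS' [OPENING]. ROWS is JSON, a list of rows, each an object with "slide": the shift along the tool's x, y, z as a fraction of full scale, a list of three; "rot": the turn, a rotation vector about the tool's x, y, z as a fraction of full scale, a list of three. A call has 1 to 5 rows; each row shifts and turns the commanded pose from where the row before left it, along the tool's axes as they then stand; what a row does not reach is not made up. Full scale, the value 1, is 0.2 m for a shift and 2 pi rad for a turn. A row lasts 1/10 s, in which the tool goes at most 50 mm and 8.59 degrees, less where a joint would pass 70% of its speed; a pose out of reach is approached as far as the arm can. A call with a number of a shift or a turn outside -1 to 1 is refused whole. A call with a gripper value outside its range is refused whole. OPENING is the opening, from 0 (shut) to 1 (fully open), set as the call begins (- or left out, the last holds). The fingers move at their own pace and stop on an object; the grip force is fixed at half the most. Time passes only in rows, so rows that do not move let the fingers close. It gives the time, the measured TCP pose, the force, the opening and the grip force at its end, in the units of the state.
- ctrl.read_state(): the state, without advancing time (a new reading comes with each control period).
- ctrl.snapshot(name): name is "scene" or "top"; returns the picture (420x560x3 uint8, red, green, blue); there is no depth.
- ctrl.camera_info(name): a dict with "K" (3x3 intrinsics, pixels), "rvec" (rotation vector, rad) and "tvec" (3), from world to camera coordinates, as OpenCV has them. Camera axes: x right, y down, z forward; pixel columns grow to the right and rows downward; lengths in mm; the calibration is good to about 2 mm. A picture is of the moment at which its call begins. camera_info takes no time and is no camera call.
- ctrl.finish_job(): hands the job in; it is judged then, once.
Trained networks look in the newest picture that a camera, given by its name, has taken for a name from the list of things; names that differ only in an ending like _2 or _b are one class to them, and where a whole thing is asked for, a point or a joint stands for the part that bears it (a point fixed in the world has none). Each returns a list of dicts, best first, with "p" (0 to 1); they miss things now and then, are a little off and sometimes report something else, mostly with a low value. They report only what shows in the picture. A call takes as long as a camera call. They do not tell look-alikes from the thing itself.
- ctrl.spot_in(camera, query): "bbox" ([left, top, width, height] in pixels, round what is visible of it).
The state is a dict: "time": time; "joints": joint angles; "qvel": joint speeds; "joint_efforts": joint torques, N m; "ee_pos": TCP position; "ee_rot": TCP orientation; "force": force on the tool from outside, world axes, zero at the start; "ft_torque": the same for the moment, N m; "finger_gap": finger opening in mm; "finger_force": force on a finger pad.
Only numpy, scipy, OpenCV 4.12 (cv2) and the standard library are available. Lean on these libraries where they do the work, as an engineer would, in place of code of your own. Each camera call takes 0.05 s, during which the arm holds its last target. There are 200 camera calls.

### The job

Each of the three sliding lids of the wooden fittings box has been left half open. Hinges are fitted next: with the fingertips, push the lid over the bay that holds the cup hinge fully open (toward the back of the box), and push the other two lids fully shut. Leave the fittings in their bays and everything else on the table where it is; nothing is to be picked up.

Things in the scene. Friction and masses are not known exactly. Their poses are not given: they have to be found in the camera images.
- fittings_box: Low plywood box, 260 (x) x 312 (y) mm, fixed. Origin: centre of underside, on the table; x from its front (robot side) to its back, y to its left. Three bays in the front half at y = +100 (left), 0, -100 mm (right): x = -122 to -10 mm, 88 mm wide, floor at 8 mm, 40 mm deep. Behind (x = 0 to 122 mm) a flat deck 47 mm high, where open lids lie. Walls, partitions and metal runners: 59 mm high.
- lid_left (a joint): Slide of the left lid along the box's x axis, m: 0 = fully shut (over its bay, toward the box's front), 0.115 = fully open (over the deck, toward the back). About 1.5 N of friction and some damping; it stays where it is left and cannot lift off.
- lid_left_top (a point): Top centre of the left lid, 78.5 mm above the table, box y = +100 mm; box x = -63 mm when shut, 52 mm when open. Pale wooden panel: raised field 106 (x) x 84 (y) mm, 24 mm high, upright front and back end faces 53 mm from this point, on a thin plate 5 mm longer at each end (its top 54.5 mm above the table). Push on an end face, 60 to 78 mm above the table.
- lid_mid (a joint): Slide of the middle lid along the box's x axis, m: 0 = fully shut (over its bay, toward the box's front), 0.115 = fully open (over the deck, toward the back). About 1.5 N of friction and some damping; it stays where it is left and cannot lift off.
- lid_mid_top (a point): Top centre of the middle lid, 78.5 mm above the table, box y = 0 mm; box x = -63 mm when shut, 52 mm when open. Pale wooden panel: raised field 106 (x) x 84 (y) mm, 24 mm high, upright front and back end faces 53 mm from this point, on a thin plate 5 mm longer at each end (its top 54.5 mm above the table). Push on an end face, 60 to 78 mm above the table.
- lid_right (a joint): Slide of the right lid along the box's x axis, m: 0 = fully shut (over its bay, toward the box's front), 0.115 = fully open (over the deck, toward the back). About 1.5 N of friction and some damping; it stays where it is left and cannot lift off.
- lid_right_top (a point): Top centre of the right lid, 78.5 mm above the table, box y = -100 mm; box x = -63 mm when shut, 52 mm when open. Pale wooden panel: raised field 106 (x) x 84 (y) mm, 24 mm high, upright front and back end faces 53 mm from this point, on a thin plate 5 mm longer at each end (its top 54.5 mm above the table). Push on an end face, 60 to 78 mm above the table.
- cup_hinge_centre (a point): Middle of the steel cup hinge in one of the bays (round cup and flat arm, 91 x 59 x 18 mm, lying flat, long side along the box's x).
- bracket_centre (a point): Middle of the steel right-angle bracket in another bay (56 x 36 x 34 mm, L-shaped, with screw holes).
- foot_centre (a point): Middle of the round black furniture foot in the third bay (50 mm across, 34 mm high, stepped).
- spare_hinge: Second cup hinge, 57 x 92 x 18 mm, lying on the table to the right of the box; a bystander. Origin: centre of its underside.
- masking_tape: Roll of masking tape, 101 mm across, 25 mm high, lying flat; a bystander. Origin: centre of its underside.
- tape_measure: Tape measure, 60 x 80 x 66 mm, behind the box; a bystander. Origin: centre of its underside.
- paste_box: Small carton, 104 x 71 x 54 mm, behind the box; a bystander. Origin: centre of its underside.
- bar_pull: Steel bar handle, 160 x 55 x 12 mm, lying right of the box; a bystander. Origin: centre of its underside.
- hammer: Hammer with wooden handle, 282 x 117 x 28 mm, left; a bystander. Origin: centre of its underside.
Not all that is in view belongs to the job. Leave any blue look-alike of the part that bears cup_hinge_centre alone.

How it is judged (in metres and radians):
At the end, for the whole second after the job is handed in: The lid of the bay with the cup hinge is within 6 mm of fully open, the other two are within 6 mm of fully shut, all lids at rest, and each fitting still lies in its bay (((y of cup_hinge_centre in the frame of fittings_box between 0.05 and 0.15 m and value of joint lid_left above 0.109 m and value of joint each of lid_mid, lid_right below 0.006 m) or (y of cup_hinge_centre in the frame of fittings_box between -0.05 and 0.05 m and value of joint each of lid_left, lid_right below 0.006 m and value of joint lid_mid above 0.109 m) or (y of cup_hinge_centre in the frame of fittings_box between -0.15 and -0.05 m and value of joint each of lid_left, lid_mid below 0.006 m and value of joint lid_right above 0.109 m)) and z of each of cup_hinge_centre, bracket_centre, foot_centre in the frame of fittings_box below 0.035 m and velocity of joint lid_left between -0.01 and 0.01 m/s and velocity of joint lid_mid between -0.01 and 0.01 m/s and velocity of joint lid_right between -0.01 and 0.01 m/s); the robot touches nothing.
It fails at once if a fitting is lifted out of its bay (z of any of cup_hinge_centre, bracket_centre, foot_centre in the frame of fittings_box above 0.045 m).
It fails at once if a bystander is moved more than 25 mm (distance of any of spare_hinge, masking_tape, tape_measure, paste_box, bar_pull, hammer from where it was at the start of the episode above 0.025 m).
It also fails if it takes over 51 s, if anything falls off the work surface, if the arm or the gripper's body presses on something with over 40 N, if the wrist force passes 120 N, or if a joint passes its speed limit or range.

## Working session

There is one attempt and no reset: what is moved stays moved. The work goes in short steps, Python scripts to look and compute and a shell command to move; the robot and the scene stay as the last step left them, time stands still between calls to the robot, and variables do not carry over. Pictures are saved under pics/ and viewed, at most 10 in all, crops included, and the job is handed in when it is done.

```bash
mkdir -p pics; python3 - <<'E'
from plant import ctrl
import cv2
for c in ("top","scene"):
    im=ctrl.snapshot(c); cv2.imwrite(f"pics/{c}0.png",im[:,:,::-1])
    print(c,ctrl.camera_info(c))
    for q in ("fittings_box","lid_left_top","cup_hinge_centre","bracket_centre","foot_centre"):
        print(q,[(d['bbox'],round(d['p'],2)) for d in ctrl.spot_in(c,q)][:4])
s=ctrl.read_state();print(s['ee_pos'],s['ee_rot'],s['time'],ctrl.grip_point_offset)
E
```

```text
top {'K': array([[487.78784631,   0.        , 285.26456283],
       [  0.        , 487.78784631, 207.30962314],
       [  0.        ,   0.        ,   1.        ]]), 'rvec': array([ 2.10774941, -2.15707554,  0.19051092]), 'tvec': array([  10.66624885,  631.02343077, 1381.37763409])}
fittings_box [([266.6, 197.4, 114.0, 104.7], 0.74), ([343.1, 232.6, 33.9, 39.7], 0.62), ([405.7, 182.0, 43.7, 32.2], 0.37)]
lid_left_top [([274.6, 226.2, 32.9, 39.2], 0.56)]
cup_hinge_centre [([230.9, 240.6, 17.6, 33.0], 0.73), ([277.4, 264.0, 20.8, 24.9], 0.61)]
bracket_centre [([346.4, 274.2, 15.1, 10.6], 0.6)]
foot_centre [([312.3, 268.4, 16.9, 12.4], 0.55)]
scene {'K': array([[530.26763147,   0.        , 279.60054475],
       [  0.        , 530.26763147, 208.08686686],
       [  0.        ,   0.        ,   1.        ]]), 'rvec': array([ 2.03123237, -0.90327086,  0.44622942]), 'tvec': array([-403.61626744,  338.18348875, 1443.74295379])}
fittings_box [([224.9, 206.0, 96.8, 100.6], 0.77)]
lid_left_top [([246.6, 213.9, 40.3, 28.2], 0.86)]
cup_hinge_centre [([213.0, 218.8, 27.0, 18.3], 0.45), ([242.6, 241.3, 15.8, 13.2], 0.4)]
bracket_centre [([279.9, 276.3, 17.3, 10.8], 0.69)]
foot_centre [([261.4, 255.1, 15.2, 10.8], 0.56)]
[ 220.12409318 -504.00725083  231.26991523] [-1.79998693e+02 -6.20427768e-04  2.35920950e+01] 0.6 -18.700000000000003
```

View pics/top0.png

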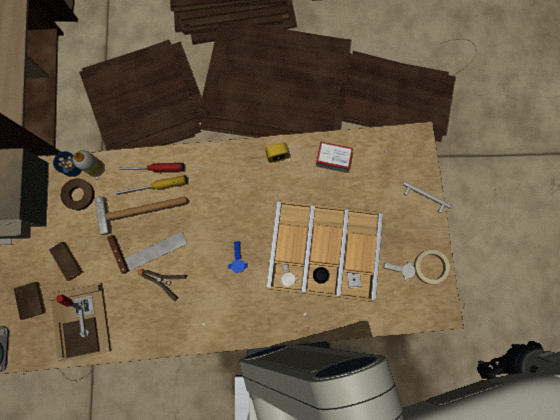

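View pics/scene0.png

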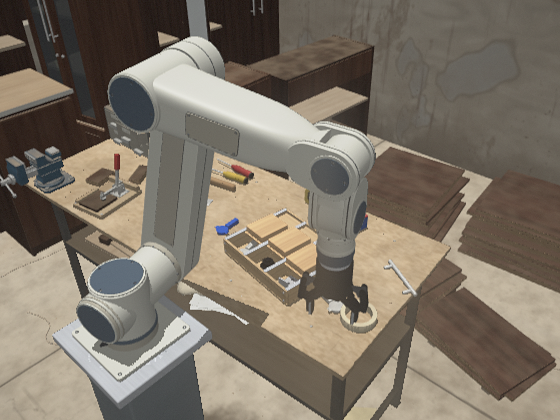

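The top view shows the box at about (268–382, 200–300). The left bay (288, 276) seems to hold the steel hinge, the middle bay (321, 275) the black foot and the right bay (354, 280) the bracket. The other hinge-like things are the blue look-alike at (237, 258) and the spare hinge at (400, 269), both on the table outside the box. I'll confirm this in an enlarged crop and fit the box pose.

```bash
python3 - <<'E'
import cv2
im=cv2.imread("pics/top0.png")[190:310,225:385]
cv2.imwrite("pics/crop0.png",cv2.resize(im,None,fx=5,fy=5,interpolation=cv2.INTER_CUBIC))
E
```

```text
(no output)
```

View pics/crop0.png

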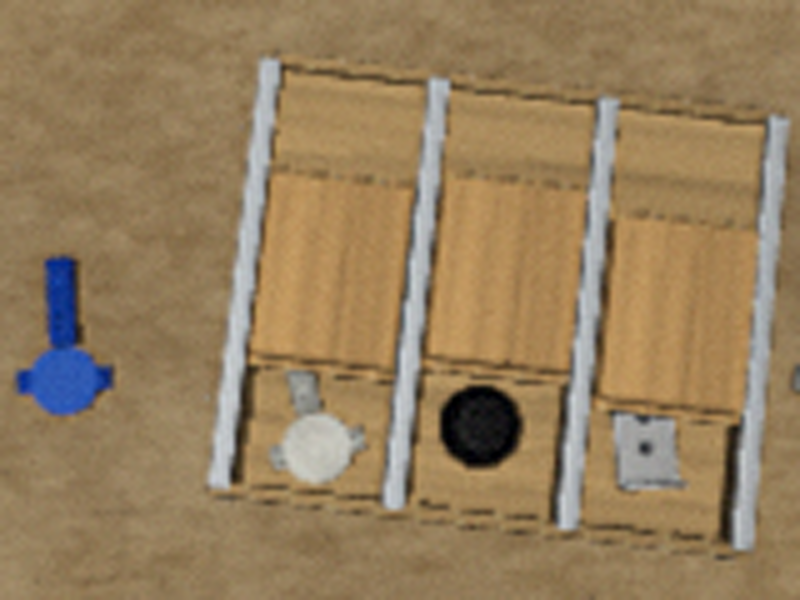

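The crop confirms it: the steel cup hinge is in the left bay (crop 318, 440), the foot in the middle (480, 425) and the bracket on the right (648, 450). The blue look-alike is outside the box. So the left lid gets opened and the middle and right lids shut.

```bash
cat > h.py <<'E'
import numpy as np,cv2
from plant import ctrl
def ray(c,uv,z):
    i=ctrl.camera_info(c);R=cv2.Rodrigues(i['rvec'])[0];t=i['tvec']
    d=R.T@np.linalg.solve(i['K'],[uv[0],uv[1],1]);o=-R.T@t
    return o+d*(z-o[2])/d[2]
E
python3 - <<'E'
from h import *
def P(u,v,z): return ray("top",((u+.5)/5-.5+225,(v+.5)/5-.5+190),z)[:2]
c=np.array([P(260,60,59),P(789,118,59),P(754,548,59),P(207,488,59)])
print(c.round(1),[np.linalg.norm(c[i]-c[i-1]).round(1) for i in range(4)])
b=np.array([[130,156],[130,-156],[-130,-156],[-130,156]])
B=b-b.mean(0);C=c-c.mean(0)
th=np.arctan2((B[:,0]*C[:,1]-B[:,1]*C[:,0]).sum(),(B*C).sum())
o=c.mean(0);print("origin",o,"yaw",np.degrees(th))
R=np.array([[np.cos(th),-np.sin(th)],[np.sin(th),np.cos(th)]])
for n,bk,f in(("L",(346,177),(320,362)),("M",(517,183),(500,370)),("R",(686,222),(672,408))):
    print(n,[((P(*q,78.5)-o)@R).round(1) for q in(bk,f)])
# waypoints in box frame
for n,w in dict(Mback=(80,0),Mshut=(-10,0),Rback=(80,-100),Rshut=(-10,-100),Lfront=(-100,100),Lopen=(-1,100)).items(): print(n,(R@w+o).round(1))
for n in("spare_hinge","masking_tape","tape_measure","paste_box","bar_pull","hammer"):
    r=ctrl.spot_in("top",n)
    for d in r[:1]:
        x,y,w,h=d['bbox'];print(n,d['bbox'],((ray("top",(x+w/2,y+h/2),10)[:2]-o)@R).round())
E
```

```text
[[ 648.    21.2]
 [ 606.3 -288.2]
 [ 359.3 -253.9]
 [ 400.2   56.5]] [np.float64(250.3), np.float64(312.1), np.float64(249.4), np.float64(313.1)]
origin [ 503.4780405 -116.1171549] yaw -7.753529171918933
L [array([58.6, 97.8]), array([-48.4, 100.9])]
M [array([66.2, -0.4]), array([-41.5,  -1.1])]
R [array([ 54.6, -98.9]), array([ -51.9, -100. ])]
Mback [ 582.7 -126.9]
Mshut [ 493.6 -114.8]
Rback [ 569.3 -226. ]
Rshut [ 480.1 -213.9]
Lfront [417.9  -3.5]
Lopen [516.  -16.9]
spare_hinge [383.1, 262.7, 35.8, 18.6] [ -36. -234.]
masking_tape [413.9, 248.6, 35.4, 34.9] [  -8. -324.]
tape_measure [307.9, 225.5, 34.7, 42.3] [14. -3.]
paste_box [318.1, 142.7, 34.3, 28.7] [293.  -7.]
bar_pull [405.2, 179.6, 46.2, 33.7] [ 202. -301.]
hammer [93.8, 195.5, 95.6, 41.4] [ 43. 558.]
```

```bash
python3 -m pendant '[{"slide":[0,0,0],"rot":[0,0,-0.0233]},{"slide":[0,0,0],"rot":[0,0,-0.0233]},{"slide":[0,0,0],"rot":[0,0,-0.0233]},{"slide":[0,0,0],"rot":[0,0,-0.0233]},{"slide":[0,0,0],"rot":[0,0,-0.0233]}]' 0
python3 -m pendant '[{"slide":[0,0,0],"rot":[0,0,-0.0233]},{"slide":[0,0,0],"rot":[0,0,-0.0233]},{"slide":[0,0,0],"rot":[0,0,0]}]'
cat >> h.py <<'E'
th=np.radians(-7.75);O=np.array([503.5,-116.1])
def box():
    s=ctrl.read_state();d=np.array(s['ee_pos'][:2])-O;c,n=np.cos(th),np.sin(th)
    print("box xyz",np.round([d[0]*c+d[1]*n,-d[0]*n+d[1]*c,s['ee_pos'][2]],1),"rot",np.round(s['ee_rot'],1),"F",np.round(s['force'],1),"gap",s['finger_gap'],"t",s['time'])
E
python3 -c "from h import *;box()"
```

```text
time: 1.4
ee_pos: [220.2, -504.0, 231.3]
ee_rot: [180.0, -0.0, 65.9]
force: [0.6, 0.3, 0.2]
finger_gap: 12.5
finger_force: 0.0
time: 1.7
ee_pos: [220.1, -504.0, 231.3]
ee_rot: [180.0, 0.0, 82.4]
force: [0.3, 0.1, 0.4]
finger_gap: -0.0
finger_force: 0.0
box xyz [-228.5 -422.6  231.3] rot [180.    0.   82.4] F [0.3 0.1 0.4] gap -0.0013796255370027944 t 1.7
```

```bash
python3 -m pendant '[{"slide":[0.16,0.165,0],"rot":[0,0,0]},{"slide":[0.16,0.165,0],"rot":[0,0,0]},{"slide":[0.16,0.165,0],"rot":[0,0,0]},{"slide":[0.16,0.165,0],"rot":[0,0,0]},{"slide":[0.16,0.165,0],"rot":[0,0,0]}]' >/dev/null
python3 -m pendant '[{"slide":[0.16,0.165,0],"rot":[0,0,0]},{"slide":[0.16,0.165,0],"rot":[0,0,0]},{"slide":[0.16,0.165,0],"rot":[0,0,0]},{"slide":[0.16,0.165,0],"rot":[0,0,0]},{"slide":[0.16,0.165,0],"rot":[0,0,0]}]' >/dev/null
python3 -m pendant '[{"slide":[0,0,0.2],"rot":[0,0,0]},{"slide":[0,0,0.2],"rot":[0,0,0]},{"slide":[0,0,0],"rot":[0,0,0]}]' >/dev/null
python3 -c "
from h import *;box();im=ctrl.snapshot('scene');cv2.imwrite('pics/s1.png',cv2.resize(im[150:330,190:430,::-1],None,fx=3,fy=3))"
```

```text
box xyz [  98.8 -100.7  146. ] rot [-179.5   -0.2   82.1] F [-0.3 -0.5 -0.1] gap 0.2426101383481925 t 3.0
```

View pics/s1.png

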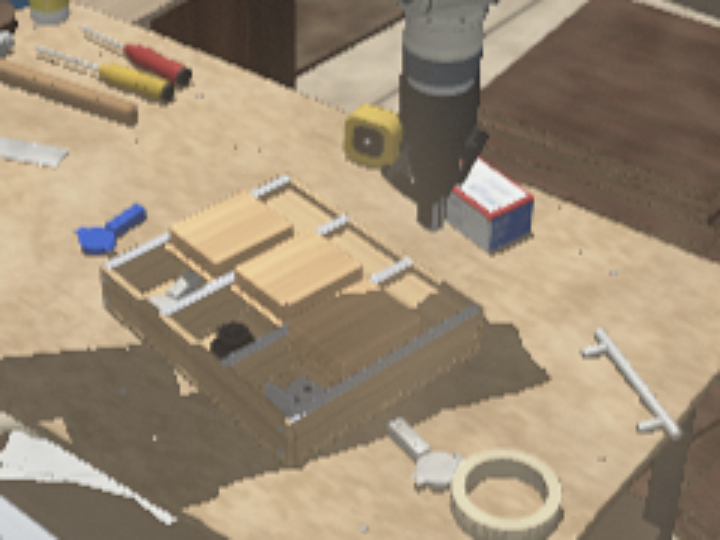

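The fingers hang shut above the deck, behind the right lid (tip at crop 432, 222), clear of the carton. Next I lower them.

```bash
python3 -m pendant '[{"slide":[0,0,0.15],"rot":[0,0,0]},{"slide":[0,0,0.15],"rot":[0,0,0]},{"slide":[0,0,0.09],"rot":[0,0,0]},{"slide":[0,0,0],"rot":[0,0,0]},{"slide":[0,0,0],"rot":[0,0,0]}]' >/dev/null
python3 -c "from h import *;box()"
```

```text
box xyz [ 102.2 -103.    75.6] rot [1.799e+02 1.000e-01 8.220e+01] F [-0.8 -0.6  0.6] gap 0.20200674739447225 t 3.55
```

```bash
python3 -m pendant '[{"slide":[0,-0.1,0.035],"rot":[0,0,0]},{"slide":[0,-0.1,0],"rot":[0,0,0]},{"slide":[0,-0.08,0],"rot":[0,0,0]},{"slide":[0,-0.08,0],"rot":[0,0,0]},{"slide":[0,0,0],"rot":[0,0,0]}]' 
python3 -c "from h import *;box()"
```

```text
time: 4.05
ee_pos: [518.5, -222.0, 69.0]
ee_rot: [179.8, 0.1, 82.2]
force: [-0.9, -0.2, -0.2]
finger_gap: -0.2
finger_force: 0.0
box xyz [  29.1 -102.9   69. ] rot [1.798e+02 1.000e-01 8.220e+01] F [-0.9 -0.2 -0.2] gap -0.24356383596757789 t 4.05
```

```bash
for i in 1; do python3 -m pendant '[{"slide":[0,-0.05,0.01],"rot":[0,0,0]},{"slide":[0,-0.05,0],"rot":[0,0,0]},{"slide":[0,0,0],"rot":[0,0,0]}]' >/dev/null; python3 -c "from h import *;box()"; python3 -m pendant '[{"slide":[0,-0.02,0],"rot":[0,0,0]},{"slide":[0,-0.02,0],"rot":[0,0,0]},{"slide":[0,0,0],"rot":[0,0,0]}]'>/dev/null;python3 -c "
from h import *;box();im=ctrl.snapshot('top');cv2.imwrite('pics/t2.png',cv2.resize(im[190:310,225:385,::-1],None,fx=5,fy=5))"; done
```

```text
box xyz [   8.2 -102.3   64.5] rot [-180.    -0.    82.3] F [ 0.9 -0.6  0.4] gap 0.3098787615278931 t 4.35
box xyz [   2.7 -102.5   64.6] rot [179.8  -0.   82.3] F [ 8.1 -0.5 -2.5] gap 0.2203453977262227 t 4.65
```

View pics/t2.png

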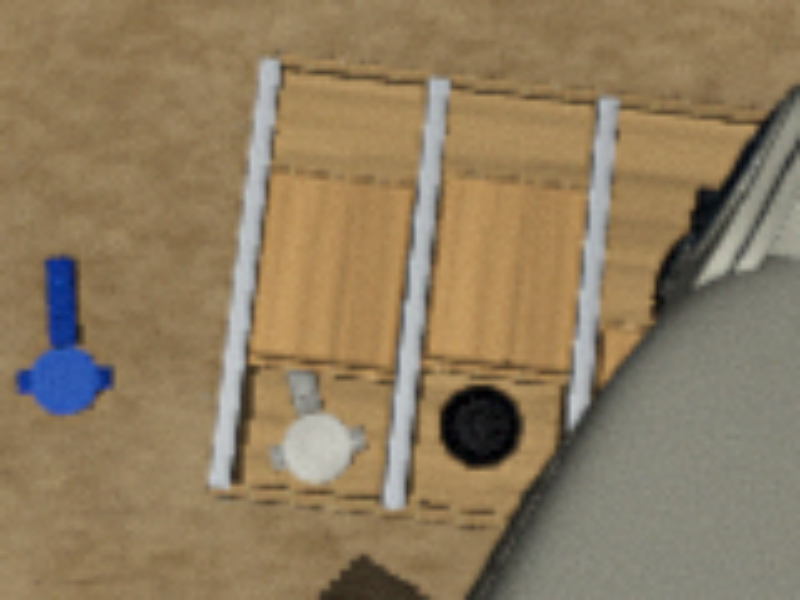

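The lid's back edge is now at about crop (625, 325), and an 8 N push suggests the end stop. A small extra push will verify it.

```bash
python3 -m pendant '[{"slide":[0,-0.02,0],"rot":[0,0,0]},{"slide":[0,0,0],"rot":[0,0,0]},{"slide":[0,0,0],"rot":[0,0,0]}]'>/dev/null;python3 -c "
from h import *;box();p=ray('top',((625.5)/5-.5+225,(325.5)/5-.5+190),78.5)[:2]-O;c,n=np.cos(th),np.sin(th);print(p[0]*c+p[1]*n,-p[0]*n+p[1]*c)"
```

```text
box xyz [   2.2 -102.6   65. ] rot [179.4  -0.   82.4] F [ 23.4  -0.2 -10. ] gap -0.09627450600400254 t 5.0
-8.152505264654435 -69.40547380774495
```

Right lid is at its stop (23 N, no motion). Now the middle one.

```bash
python3 -m pendant '[{"slide":[0,0.15,0],"rot":[0,0,0]},{"slide":[0,0.15,-0.12],"rot":[0,0,0]},{"slide":[0,0.22,-0.11],"rot":[0,0,0]},{"slide":[0.17,0,0],"rot":[0,0,0]},{"slide":[0.17,0,0],"rot":[0,0,0]}]'>/dev/null; python3 -m pendant '[{"slide":[0.17,0,0],"rot":[0,0,0]},{"slide":[0,0,0],"rot":[0,0,0]},{"slide":[0,0,0],"rot":[0,0,0]}]'>/dev/null;python3 -c "from h import *;box()"
```

```text
box xyz [100.8   0.4 110. ] rot [-180.     0.    82.4] F [ 0.6 -0.1  0.2] gap 0.0508853937737057 t 5.8
```

Lower 44 mm, then push to x ≈ 2.

```bash
python3 -m pendant '[{"slide":[0,0,0.12],"rot":[0,0,0]},{"slide":[0,0,0.1],"rot":[0,0,0]},{"slide":[0,0,0],"rot":[0,0,0]},{"slide":[0,-0.08,0],"rot":[0,0,0]},{"slide":[0,-0.08,0],"rot":[0,0,0]}]'>/dev/null; python3 -m pendant '[{"slide":[0,-0.08,0],"rot":[0,0,0]},{"slide":[0,-0.08,0],"rot":[0,0,0]},{"slide":[0,-0.08,0],"rot":[0,0,0]},{"slide":[0,-0.05,0],"rot":[0,0,0]},{"slide":[0,-0.03,0],"rot":[0,0,0]}]'>/dev/null;python3 -m pendant '[{"slide":[0,-0.02,0],"rot":[0,0,0]},{"slide":[0,0,0],"rot":[0,0,0]},{"slide":[0,0,0],"rot":[0,0,0]}]'>/dev/null;python3 -c "from h import *;box()"
```

```text
box xyz [ 3.1 -1.  67.3] rot [1.798e+02 1.000e-01 8.230e+01] F [ 5.2 -1.3  4.1] gap -0.18860164163639395 t 7.1
```

```bash
python3 -m pendant '[{"slide":[0,-0.02,0],"rot":[0,0,0]},{"slide":[0,-0.01,0],"rot":[0,0,0]},{"slide":[0,0,0],"rot":[0,0,0]},{"slide":[0,0,0],"rot":[0,0,0]}]'>/dev/null;python3 -c "from h import *;box()"
```

```text
box xyz [ 2.  -1.3 68.4] rot [1.792e+02 1.000e-01 8.230e+01] F [23.9 -2.6 -3.5] gap -0.04772194694887393 t 7.5
```

```bash
python3 -m pendant '[{"slide":[0,0.1,0],"rot":[0,0,0]},{"slide":[0,0.05,-0.13],"rot":[0,0,0]},{"slide":[0,0,-0.13],"rot":[0,0,0]},{"slide":[0.17,-0.1,0],"rot":[0,0,0]},{"slide":[0.17,-0.15,0],"rot":[0,0,0]}]'>/dev/null; python3 -m pendant '[{"slide":[0.165,-0.18,0],"rot":[0,0,0]},{"slide":[0,-0.22,0],"rot":[0,0,0]},{"slide":[0,0,0],"rot":[0,0,0]},{"slide":[0,0,0],"rot":[0,0,0]}]'>/dev/null;python3 -c "from h import *;box()"
```

```text
box xyz [-105.1  100.6  118.8] rot [179.9   0.   82.3] F [ 0.6 -0.1  0.2] gap 0.2483598856436101 t 8.4
```

```bash
python3 -m pendant '[{"slide":[0,0,0.14],"rot":[0,0,0]},{"slide":[0,0,0.12],"rot":[0,0,0]},{"slide":[0,0,0],"rot":[0,0,0]},{"slide":[0,0.08,0],"rot":[0,0,0]},{"slide":[0,0.08,0],"rot":[0,0,0]}]'>/dev/null; python3 -m pendant '[{"slide":[0,0.08,0],"rot":[0,0,0]},{"slide":[0,0.08,0],"rot":[0,0,0]},{"slide":[0,0.06,0],"rot":[0,0,0]},{"slide":[0,0.04,0],"rot":[0,0,0]},{"slide":[0,0.03,0],"rot":[0,0,0]}]'>/dev/null;python3 -m pendant '[{"slide":[0,0.02,0],"rot":[0,0,0]},{"slide":[0,0,0],"rot":[0,0,0]},{"slide":[0,0,0],"rot":[0,0,0]}]'>/dev/null;python3 -c "from h import *;box()"
```

```text
box xyz [-13.5 100.6  66. ] rot [-179.7    0.    82.3] F [-10.4   0.6   5. ] gap -0.12070895920784101 t 9.7
```

```bash
python3 -m pendant '[{"slide":[0,0.02,0],"rot":[0,0,0]},{"slide":[0,0,0],"rot":[0,0,0]},{"slide":[0,0,0],"rot":[0,0,0]}]'>/dev/null;python3 -c "from h import *;box()"
python3 -m pendant '[{"slide":[0,-0.15,0],"rot":[0,0,0]},{"slide":[0,-0.1,-0.13],"rot":[0,0,0]},{"slide":[0,0,-0.2],"rot":[0,0,0]},{"slide":[0,0,-0.2],"rot":[0,0,0]},{"slide":[0,0,-0.2],"rot":[0,0,0]}]'>/dev/null
python3 -m pendant '[{"slide":[-0.2,-0.1,0],"rot":[0,0,0]},{"slide":[-0.2,-0.1,0],"rot":[0,0,0]},{"slide":[-0.2,-0.1,0],"rot":[0,0,0]},{"slide":[-0.2,-0.1,0],"rot":[0,0,0]},{"slide":[-0.2,-0.1,0],"rot":[0,0,0]}]'>/dev/null
python3 -m pendant '[{"slide":[-0.2,0,0],"rot":[0,0,0]},{"slide":[-0.2,0,0],"rot":[0,0,0]},{"slide":[-0.2,0,0],"rot":[0,0,0]},{"slide":[-0.2,0,0],"rot":[0,0,0]},{"slide":[-0.2,0,0],"rot":[0,0,0]}]'>/dev/null
python3 -m pendant '[{"slide":[-0.2,0,0],"rot":[0,0,0]},{"slide":[-0.2,0,0],"rot":[0,0,0]},{"slide":[-0.2,0,0],"rot":[0,0,0]},{"slide":[0,0,0],"rot":[0,0,0]},{"slide":[0,0,0],"rot":[0,0,0]}]'>/dev/null
python3 -c "
from h import *;box();im=ctrl.snapshot('top');cv2.imwrite('pics/t3.png',cv2.resize(im[190:310,225:385,::-1],None,fx=5,fy=5))"
```

```text
box xyz [-13.1 100.7  65.5] rot [-179.4    0.    82.3] F [-25.3   1.2  13.6] gap 0.19870177553286575 t 10.0
box xyz [-156.8 -419.9  211.6] rot [-1.80e+02 -1.00e-01  8.22e+01] F [ 0.4  0.7 -0. ] gap -0.12416230774065808 t 12.0
```

View pics/t3.png

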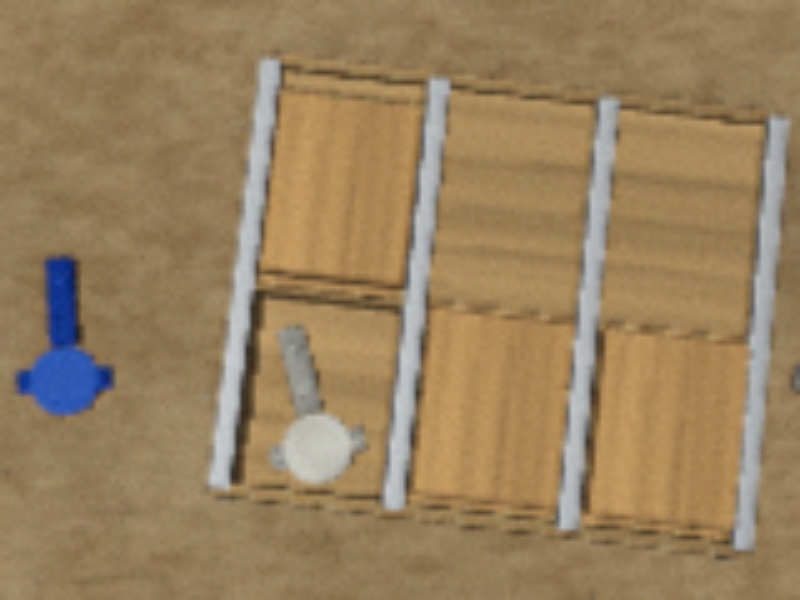

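The left lid is fully back with the hinge exposed (318, 400). The middle and right lids are at the front, and all three reached their stops. Handing in.

```bash
python3 -c "
from plant import ctrl;print(ctrl.finish_job())"
```

```text
the job is handed in; nothing more can be done
None
```

I pushed the left lid, over the steel cup hinge, fully open and the middle and right lids fully shut, each against its end stop, and handed the job in at about 12 s; no verdict came back.

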